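Lock the sample carousel with its T-key

ROBOT

A 6-joint arm with a two-finger parallel gripper is mounted at the origin on the work surface. World frame = base frame: x ahead of the robot, y to its left, z up, the work surface at z = 0. Lengths are in mm, angles in degrees, forces in N, time in s.
With the tool pointing down it reaches from about 350 to 925 mm from the base axis. Payload 6.4 kg.
Tool frame: the origin (TCP) lies midway between the tips of the shut fingers; the grasp point (between the pads) lies 19 mm behind it (env.hold_point_z is the distance from the TCP to the grasp point, in mm); z points along the fingers, y is the direction in which the jaws open and shut (so a half turn about z gives the same grasp; the last joint's range is limited). The gripper opens to 85 mm and grips with 20 to 120 N. Pads are 22 mm wide; open, the fingers measure 114 mm over their backs; the gripper's body (76 mm by 85 mm) begins 54 mm behind the grasp point. The pads swing forward as they close: fully open they stand 13 mm farther back than shut.
Start: joints at [-81.48, 14.043, 89.255, -0, 76.702, -9.975], TCP at [206.2, -616.438, 231.29] pointing down, gripper open.
Joint ranges: [-179.41, 179.41], [-58.25, 129.5], [7.25, 145.43], [-54.29, 234.29], [11.92, 165.04], [-157.13, 157.13]. Speed limits (degrees/s): [147.25, 147.25, 180, 180, 180, 180].

INTERFACE

Orientations are given as [roll, pitch, yaw] about the fixed x, y, z axes, in that order (R = Rz(yaw) Ry(pitch) Rx(roll)).
In Python, from workcell import env, read_camera, camera_model gives the robot as it stands.
- The arm moves only by the tool step_arm, never from a script. Its argument "deltas" is a list of rows, each a list of 5 numbers: the closure, from -1 (fully open) to 1 (shut), then the shift along the tool's x, y, z in units of 0.05 m (1.0 is 0.05 m), then the turn about the tool's z in units of 0.12 rad (1.0 is 0.12 rad). A call has exactly 10 rows; each row shifts and turns the commanded pose from where the row before left it, along the tool's axes as they then stand; what a row does not reach is not made up. A row lasts 1/8 s, in which the tool goes at most 62.5 mm and 10.7 degrees, less where a joint would pass 70% of its speed; a pose out of reach is approached as far as the arm can. A call with a number of a shift or a turn outside -1 to 1 is refused whole. A call with a gripper value outside its range is refused whole. The fingers move at their own pace and stop on an object; "force" is the grip in N (left out, the last holds). Time passes only in rows, so rows that do not move let the fingers close, or fill a call up. It gives the time, the measured TCP pose, the force and the opening at its end, in the units of the state.
- env.state(): the state, without advancing time (a new reading comes with each control period).
- read_camera(name): name is "side" or "top"; returns the picture (400x640x3 uint8, red, green, blue); there is no depth.
- camera_model(name): a dict with "vertical_fov" (degrees; the focal length in pixels is half the picture's height over the tangent of half this angle, whatever the lens; pixels are square), "cx", "cy" (the principal point, pixels), "rvec" (rotation vector, rad) and "tvec" (3), from world to camera coordinates, as OpenCV has them. Camera axes: x right, y down, z forward; pixel columns grow to the right and rows downward; lengths in mm; the calibration is good to about 2 mm. A picture is of the moment at which its call begins. camera_model takes no time and is no camera call.
- env.close_job(): hands the job in, once; it reports no verdict.
The state is a dict: "t": time; "qpos": joint angles; "qvel": joint speeds; "joint_torque": joint torques, N m; "tool_pos": TCP position; "ee_rot": TCP orientation; "contact_force": force on the tool from outside, world axes, zero at the start; "torque": the same for the moment, N m; "grip_width": finger opening in mm.
Only numpy, scipy, OpenCV 4.12 (cv2) and the standard library are available. Lean on these libraries where they do the work, as an engineer would, in place of code of your own. Each camera call takes 0.05 s, during which the arm holds its last target. There are 200 camera calls.

TASK

Lock the sample carousel for transport: first turn its dial cover (push it round by the upright post) until the opening is centred over the slot in the deck, which lies next to the upright fin on the drum's rim. Then take the T-key from its stand, pass its toggle down through the slot until the collar sits flat on the deck, give it a quarter turn so that the toggle lies across the slot and cannot come out, and let go, leaving the cover where it is. Do not disturb the tube rack, the tip box or the amber jar.

Things in the scene. Friction and masses are not known exactly. Their poses are not given: they have to be found in the camera images.
- hub (a point): Centre of the sample carousel on its vertical axis, 55 mm above the work surface (cover's top face). Fixed white drum, 232 mm across, 45 mm high, under a grey dial cover. x points from the centre to the slot and the steel fin (6 mm thick, 12 deep, 62 high) outside the rim, 121 mm from the centre. A steel nut (24 mm across) stands 8 mm above the cover at the centre.
- slot (a point): Centre of the slot in the carousel's fixed aluminium deck, at the deck's top face, 45 mm above the work surface, 65 mm from the axis. A through slot 42 mm long, 13 mm wide; x along its length (radial, outward), y across, z up. The deck is 6 mm thick with 33 mm free below. The cover hides it at the start.
- opening (a point): Centre of the cover's opening, at the cover's top face (55 mm above the work surface), 65 mm from the axis. The opening is a sector cut out of the cover, open to the rim, about 78 mm wide here; x points outward. The cover is 6 mm thick, 216 mm across, its underside 4 mm above the deck.
- post (a point): Middle of the upright round steel post by which the cover is turned: 14 mm thick, 46 mm high, from 55 to 101 mm above the work surface; it stands on the cover 75 mm from the carousel's axis, exactly opposite the opening.
- cover (a joint): Angle of the dial cover about its vertical axis, rad, growing anticlockwise from above; the opening is over the slot at 0 and equally at 6.283 (a full turn). Turns either way, from -3.5 to 9.8; starts between 0.8 and 5.48; light friction (about 1 N at the post); stays where it is left.
- key_grip (a point): Centre of the T-key's black flat grip (44 mm along x, 12 mm thick along y, 30 mm high); z is up. The grip is parallel to the toggle bar at the key's foot; half a turn makes no difference. With the collar on the deck this point is 43 mm above slot and the bar's top is 4 mm below the deck's underside.
- key: The loose steel T-key, about 0.12 kg, 76 mm high, standing upright; origin at the centre of its foot, 61 mm below the grip's centre. Upwards: toggle bar 36 mm along x, 8 along y, 8 high (lowest 2 mm narrower); neck 8 mm thick; collar 36 mm across, from 18 to 24 mm above the foot; stem 10 mm thick; grip from 46 to 76 mm.
- stand_top (a point): Middle of the top of the fixed white key stand, 40 mm above the work surface: two rails 74 mm long (x), 22 mm wide, with a 16 mm wide, 34 mm deep channel between them along x, open at the ends; about 62 mm wide in all. At the start the key hangs in it by its collar, bar in the channel, nearly parallel to x.
- tube_rack: Bystander: loose white tube rack, 85 x 120 mm, 90 mm high with its lilac-capped tubes, 0.5 kg. Origin at the centre of its underside.
- tip_box: Bystander: loose white pipette tip box with a green tray, 85 x 120 mm, 62 mm high. Origin at the centre of its underside.
- reagent: Bystander: loose amber reagent jar, 56 mm across, 95 mm high. Origin at the centre of its underside.
Things that resemble listed ones, but are neither listed nor needed, are in the scene too. Leave any pink or turquoise look-alike of the key alone.

How it is judged (in metres and radians):
On the way, in this order (a step that is already met when the one before it is completed fails the run):
1. the cover's opening is centred over the slot, within 11 mm (horizontal distance between opening and slot below 0.011 m), for 0.2 s.
2. the key's toggle has passed down through the slot, its collar on the deck (within 5 mm), upright (horizontal distance between opening and slot below 0.011 m and z of key_grip in the frame of slot below 0.048 m and horizontal distance between key_grip and slot below 0.008 m and angle between key_grip's own z axis and vertical below 0.12 rad), for 0.1 s.
At the end, for the whole second after the job is handed in: Opening over the slot (within 11 mm); key in the slot, collar on the deck (within 5 mm), centred within 8 mm, upright within 0.12 rad; toggle across the slot, at least 1.2 rad from its length; released, at rest (all of step 2 and angle between the x axis of key_grip and the x axis of slot, either way round above 1.2 rad and linear speed of key below 0.02 m/s and angular speed of key below 0.2 rad/s); the robot touches nothing.
It fails at once if the tube rack, tip box or bottle is shifted by more than 30 mm or knocked over ((distance of tube_rack from where it was at the start of the episode above 0.03 m or angle between tube_rack's own z axis and vertical above 0.5 rad) or (distance of tip_box from where it was at the start of the episode above 0.03 m or angle between tip_box's own z axis and vertical above 0.5 rad) or (distance of reagent from where it was at the start of the episode above 0.03 m or angle between reagent's own z axis and vertical above 0.5 rad)).
It also fails if it takes over 67 s, if anything falls off the work surface, if the arm or the gripper's body presses on something with over 40 N, if the wrist force passes 120 N, or if a joint passes its speed limit or range.

## Working session

There is one attempt and no reset: what is moved stays moved. The work goes in short steps, Python scripts to look and compute and a tool call to move; the robot and the scene stay as the last step left them, time stands still between calls to the robot, and variables do not carry over. Pictures are saved under pics/ and viewed, about 8 in all and at most 12, crops included, and the job is handed in when it is done.

Besides the shell and the picture viewer there is one more tool, called after "Emit:" as name([rows], argument=value, ...), one row to a line, values as JSON. step_arm: Moves the arm, as the interface text tells. Its arguments: {"type":"object","properties":{"deltas":{"type":"array","items":{"type":"array","items":{"type":"number","minimum":-1,"maximum":1}}},"force":{"type":"number"}},"required":["deltas"]}

```bash
mkdir -p pics; cat > h.py <<'E'
import numpy as np, cv2
from workcell import env, read_camera, camera_model
def cam(n):
    m=camera_model(n); f=200/np.tan(np.radians(m["vertical_fov"])/2)
    K=np.array([[f,0,m["cx"]],[0,f,m["cy"]],[0,0,1.]])
    return K,np.array(m["rvec"],float),np.array(m["tvec"],float),m
def px2w(n,uv,z):
    K,r,t,m=cam(n);R=cv2.Rodrigues(r)[0];c=-R.T@t
    d=R.T@np.linalg.inv(K)@np.array([uv[0],uv[1],1.]);return c+d*(z-c[2])/d[2]
def w2px(n,P):
    K,r,t,m=cam(n);return cv2.projectPoints(np.array(P,float).reshape(-1,3),r,t,K,None)[0].reshape(-1,2)
def snap(n,fn,box=None,s=1):
    im=read_camera(n)[:,:,::-1].copy()
    cv2.imwrite('pics/raw_'+fn,im)
    if box: im=im[box[1]:box[3],box[0]:box[2]]
    if s!=1: im=cv2.resize(im,None,fx=s,fy=s,interpolation=cv2.INTER_CUBIC)
    cv2.imwrite('pics/'+fn,im)
E
python3 - <<'E'
from h import *
snap('top','top0.png',s=1.25);snap('side','side0.png',s=1.25)
for n in('top','side'):
    m=cam(n)[3];print(m);K,r,t,_=cam(n);print(-cv2.Rodrigues(r)[0].T@t)
print(env.state(),env.hold_point_z)
E
```

```text
{'vertical_fov': 47.64434104931242, 'cx': 316.14126838642017, 'cy': 196.75685030687495, 'rvec': array([ 2.21836779, -1.96808266,  0.21100775]), 'tvec': array([-30.82591888, 608.86896266, 733.79004943])}
[435.01805923  16.41167477 848.88717311]
{'vertical_fov': 52.70593748617664, 'cx': 323.6371766085912, 'cy': 206.65524111808537, 'rvec': array([ 0.20875063, -2.64474271,  1.49556233]), 'tvec': array([575.46304661,  88.86272332, 705.90136644])}
[467.53875669 646.24330015 448.47313048]
{'t': 0.1, 'qpos': array([-8.14808695e+01,  1.40801384e+01,  8.93178339e+01, -1.24017479e-03,
        7.67003093e+01, -9.97507541e+00]), 'qvel': array([-0.0065246 , -0.02831062, -0.25798387,  0.04393784, -0.07191686,
       -0.04388863]), 'joint_torque': array([-8.43262515e-04, -4.30669928e+01, -3.27130115e+01, -1.38892474e-04,
        2.78570282e-03, -4.68132924e-06]), 'tool_pos': array([ 206.11317964, -615.93496584,  230.29114215]), 'ee_rot': array([-1.79902995e+02, -1.58361226e-02,  1.84944789e+01]), 'contact_force': array([ 0.60167859,  0.12736737, -1.05446099]), 'torque': array([-0.0198395 ,  0.04331241,  0.00987193]), 'grip_width': 85.359714217925} 18.700000000000003
```

View pics/top0.png

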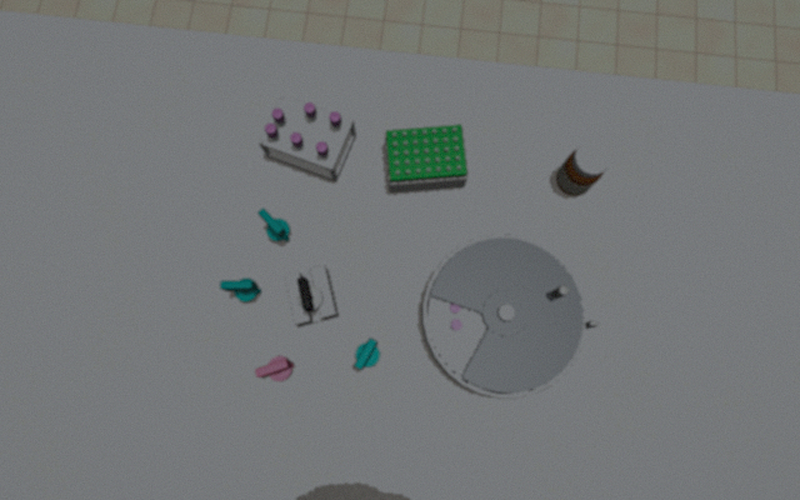

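View pics/side0.png

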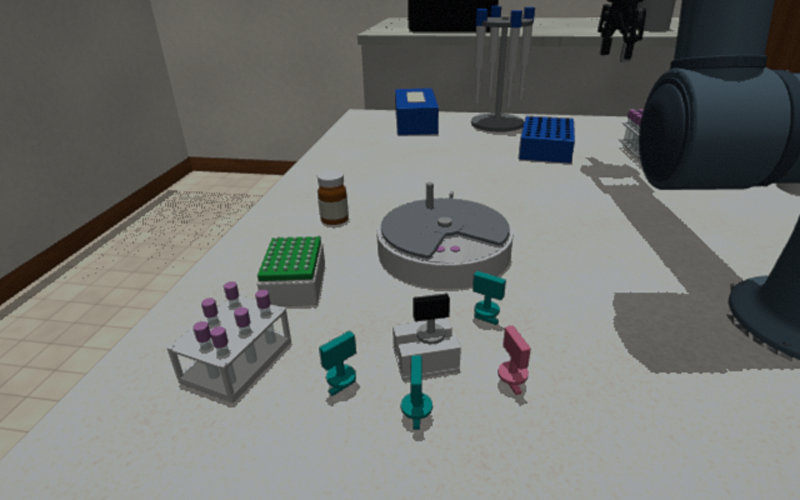

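The top view (x1.25) shows the nut at (507,312), the post top at (565,291), the fin at (591,324) and the opening at lower left around (455,335). The black key in the white stand is at (306,294). The keys at (275,228), (245,290) and (368,353) are turquoise and the one at (277,368) is pink. Only the black-gripped key in the stand fits the description. I'll confirm it in an enlarged crop.

```bash
python3 - <<'E'
from h import *
im=cv2.imread('pics/raw_top0.png')
a=cv2.resize(im[180:325,325:485],None,fx=4,fy=4,interpolation=cv2.INTER_CUBIC)
b=cv2.resize(im[205:265,225:275],None,fx=4,fy=4,interpolation=cv2.INTER_CUBIC)
c=np.zeros((580,800,3),np.uint8);c[:580,:640]=a
cc=np.zeros((580,200,3),np.uint8);cc[:240]=b
cv2.imwrite('pics/crop0.png',np.clip(np.hstack([a,cc])[:,:800].astype(float)*1.4,0,255).astype(np.uint8))
E
```

```text
(no output)
```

View pics/crop0.png

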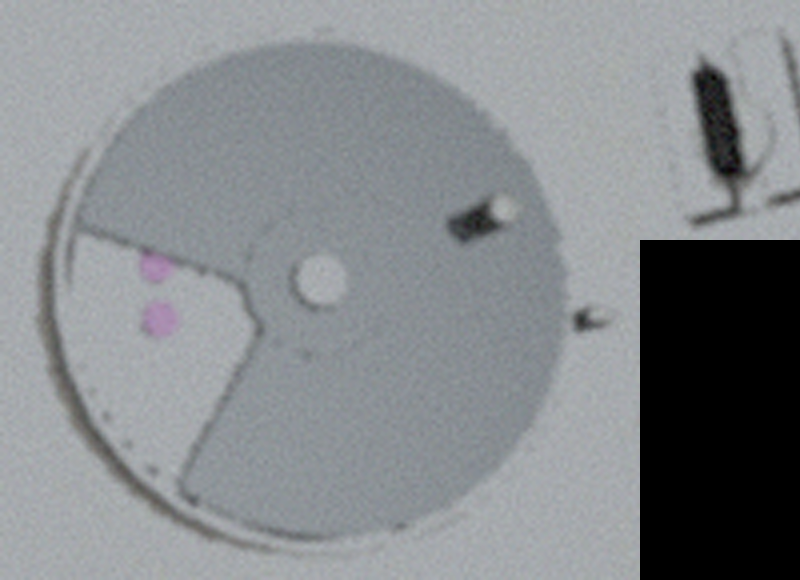

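Crop: black grip at (718,122), which is (252.5,235) raw, hanging in the white stand, so this is the key. The nut is at (322,280), the post top at (503,209), the fin at (582–608,318), and the opening is at lower left.

```bash
python3 - <<'E'
from h import *
def C(u,v): return (325+u/4-.4,180+v/4-.4)
hub=px2w('top',C(322,280),63);post=px2w('top',C(503,209),101)
print('hub',hub,'post',post,np.linalg.norm((post-hub)[:2]))
# drum/cover circle via contour fit in the crop: cover edge pts
pts=[(310,42),(567,285),(525,150),(460,80),(450,500),(545,390),(180,490),(80,228),(160,85)]
W=np.array([px2w('top',C(*p),55)[:2] for p in pts])
A=np.c_[2*W,np.ones(len(W))];s=np.linalg.lstsq(A,(W**2).sum(1),rcond=None)[0]
print('circ',s[:2],np.sqrt(s[2]+s[:2]@s[:2]))
for p in[(582,321),(590,319),(598,316),(608,314)]:
  for z in(45,62):
    f=px2w('top',C(*p),z);d=(f-hub)[:2];print(p,z,f,np.linalg.norm(d),np.degrees(np.arctan2(d[1],d[0])))
d=(post-hub)[:2];print('post ang',np.degrees(np.arctan2(d[1],d[0])))
# key
def D(u,v): return (225+(u-640)/4-.4,205+v/4-.4)
for p in[(707,70),(718,122),(730,175)]: print('grip',px2w('top',D(*p),97.), px2w('top',D(*p),82.))
# side cross-check
print('side post',px2w('side',(430/1.25,183/1.25),101),'nut',px2w('side',(445/1.25,219/1.25),63))
for p in[(414,297),(447,294),(414,320),(448,317)]: print('sidegrip',p,px2w('side',(p[0]/1.25,p[1]/1.25),97 if p[1]<310 else 67))
E
```

```text
hub [ 534.34197079 -122.02515221   63.        ] post [ 567.84925408 -187.56041849  101.        ] 73.60440991926735
circ [ 536.32241855 -122.17684186] 108.30116638190414
(582, 321) 45 [ 532.25686262 -240.05069732   45.        ] 118.04396203568122 -91.01211539408145
(582, 321) 62 [ 530.20052971 -234.62722438   62.        ] 112.67820637177678 -92.10635721517181
(590, 319) 45 [ 533.55231762 -243.49923477   45.        ] 121.47664913461588 -90.3724511074309
(590, 319) 62 [ 531.4685894  -238.00283476   62.        ] 116.01327152799917 -91.41922955283798
(598, 316) 45 [ 535.28687822 -246.92985138   45.        ] 124.90827323830489 -89.56656414352555
(598, 316) 62 [ 533.16646882 -241.36090328   62.        ] 119.3415404929234 -90.5643666958712
(608, 314) 45 [ 536.68853313 -251.25438916   45.        ] 129.25053978934704 -88.9597296421811
(608, 314) 62 [ 534.53848258 -245.59398899   62.        ] 123.56899303592326 -89.90888247384981
post ang -62.91996214983493
grip [543.35053905 160.61631552  97.        ] [545.51175054 163.49316951  82.        ]
grip [522.16562534 152.62773392  97.        ] [523.90420201 155.34521729  82.        ]
grip [500.88730135 144.26400196  97.        ] [502.20137967 146.81463053  82.        ]
side post [ 567.61448092 -187.62266484  101.        ] nut [ 533.73335065 -124.71738134   63.        ]
sidegrip (414, 297) [544.1925484  156.52575739  97.        ]
sidegrip (447, 294) [505.65914611 144.62693664  97.        ]
sidegrip (414, 320) [543.47365094 162.56942755  67.        ]
sidegrip (448, 317) [503.04689922 150.61148095  67.        ]
```

```bash
cat >> h.py <<'E'
def plan(segs,start=None):
    """segs: (x,y,z,yaw,closure,n). rows printed rounded to 0.01; integrates the rounding"""
    s=env.state()
    if start is None: start=[*s['tool_pos'],s['ee_rot'][2]]
    p=np.array(start[:3],float);yaw=float(start[3]);rows=[]
    for x,y,z,yw,c,n in segs:
        p0=p.copy();y0=yaw;tgt=np.array([x,y,z],float)
        for i in range(1,n+1):
            w=p0+(tgt-p0)*i/n; yy=y0+(yw-y0)*i/n
            a=np.radians(yaw);X=np.array([np.cos(a),np.sin(a),0]);Y=np.array([np.sin(a),-np.cos(a),0])
            d=w-p;r=[round(v,2) for v in (d@X/50,d@Y/50,-d[2]/50,np.radians(yaw-yy)/.12)]
            p=p+50*(r[0]*X+r[1]*Y);p[2]-=50*r[2];yaw-=np.degrees(r[3]*.12)
            rows.append([c]+[v+0. for v in r])
    while len(rows)%10: rows.append([rows[-1][0],0,0,0,0])
    for i in range(0,len(rows),10): print(rows[i:i+10])
    print('max',np.abs(np.array(rows)).max(0),'end',p,yaw)
E
python3 - <<'E'
from h import *
for p in[(497,122),(547,160),(417,133)]: print(px2w('side',(p[0]/1.25,p[1]/1.25),0))
print('jar',px2w('top',(574/1.25,190/1.25),0), 'tip',px2w('top',(425/1.25,185/1.25),0))
plan([(567.5,-189,150,-63,0.1,14),(567.5,-189,75,-63,0.1,4),(567.5,-189,75,-63,0.45,2)])
E
```

```text
[ 4.50607436e+02 -9.43942493e+02  5.68434189e-14]
[ 322.33807265 -616.78301328    0.        ]
[ 681.57990784 -803.31116051    0.        ]
jar [ 745.57226492 -223.52908779    0.        ] tip [726.24149107   9.30072703   0.        ]
[[0.1, np.float64(0.68), np.float64(-0.41), np.float64(0.11), np.float64(0.85)], [0.1, np.float64(0.64), np.float64(-0.49), np.float64(0.12), np.float64(0.84)], [0.1, np.float64(0.59), np.float64(-0.54), np.float64(0.11), np.float64(0.85)], [0.1, np.float64(0.52), np.float64(-0.6), np.float64(0.12), np.float64(0.85)], [0.1, np.float64(0.47), np.float64(-0.65), np.float64(0.11), np.float64(0.84)], [0.1, np.float64(0.39), np.float64(-0.7), np.float64(0.12), np.float64(0.85)], [0.1, np.float64(0.32), np.float64(-0.73), np.float64(0.11), np.float64(0.85)], [0.1, np.float64(0.25), np.float64(-0.76), np.float64(0.12), np.float64(0.84)], [0.1, np.float64(0.17), np.float64(-0.78), np.float64(0.11), np.float64(0.85)], [0.1, np.float64(0.09), np.float64(-0.79), np.float64(0.12), np.float64(0.85)]]
[[0.1, np.float64(0.01), np.float64(-0.8), np.float64(0.11), np.float64(0.84)], [0.1, np.float64(-0.08), np.float64(-0.8), np.float64(0.12), np.float64(0.85)], [0.1, np.float64(-0.15), np.float64(-0.78), np.float64(0.11), np.float64(0.85)], [0.1, np.float64(-0.24), np.float64(-0.77), np.float64(0.12), np.float64(0.84)], [0.1, np.float64(0.0), np.float64(0.0), np.float64(0.37), np.float64(0.0)], [0.1, np.float64(0.0), np.float64(0.0), np.float64(0.38), np.float64(0.0)], [0.1, np.float64(0.0), np.float64(0.0), np.float64(0.37), np.float64(0.0)], [0.1, np.float64(0.01), np.float64(0.0), np.float64(0.38), np.float64(0.0)], [0.45, np.float64(0.0), np.float64(0.0), np.float64(0.0), np.float64(0.0)], [0.45, np.float64(0.0), np.float64(0.0), np.float64(0.0), np.float64(0.0)]]
max [0.45 0.68 0.8  0.38 0.85] end [ 567.78178754 -189.12996926   74.79114215] -62.98011961024552
```

Emit:
step_arm([
  [0.1,0.68,-0.41,0.11,0.85],
  [0.1,0.64,-0.49,0.12,0.84],
  [0.1,0.59,-0.54,0.11,0.85],
  [0.1,0.52,-0.6,0.12,0.85],
  [0.1,0.47,-0.65,0.11,0.84],
  [0.1,0.39,-0.7,0.12,0.85],
  [0.1,0.32,-0.73,0.11,0.85],
  [0.1,0.25,-0.76,0.12,0.84],
  [0.1,0.17,-0.78,0.11,0.85],
  [0.1,0.09,-0.79,0.12,0.85],
])

```text
t: 1.35
tool_pos: [464.8, -310.4, 173.2]
ee_rot: [-180.0, 0.0, -39.9]
contact_force: [-0.1, -0.5, -0.3]
grip_width: 38.4
```

Emit:
step_arm([
  [0.1,0.01,-0.8,0.11,0.84],
  [0.1,-0.08,-0.8,0.12,0.85],
  [0.1,-0.15,-0.78,0.11,0.85],
  [0.1,-0.24,-0.77,0.12,0.84],
  [0.1,0,0,0,0],
  [0.1,0,0,0,0],
  [0.1,0,0,0,0],
  [0.1,0,0,0,0],
  [0.1,0,0,0,0],
  [0.1,0,0,0,0],
])

```text
t: 2.6
tool_pos: [567.5, -189.4, 150.9]
ee_rot: [-180.0, -0.0, -63.0]
contact_force: [-0.1, 0.7, -0.8]
grip_width: 38.3
```

```bash
python3 - <<'E'
from h import *
s=env.state();print(s['t'],s['tool_pos'],s['ee_rot'],s['grip_width'])
snap('side','s1.png',(230,100,480,260),3)
E
```

```text
2.6 [ 567.53477935 -189.42010051  150.85734979] [-1.79997366e+02 -4.78346843e-03 -6.30003197e+01] 38.268966674032995
```

View pics/s1.png

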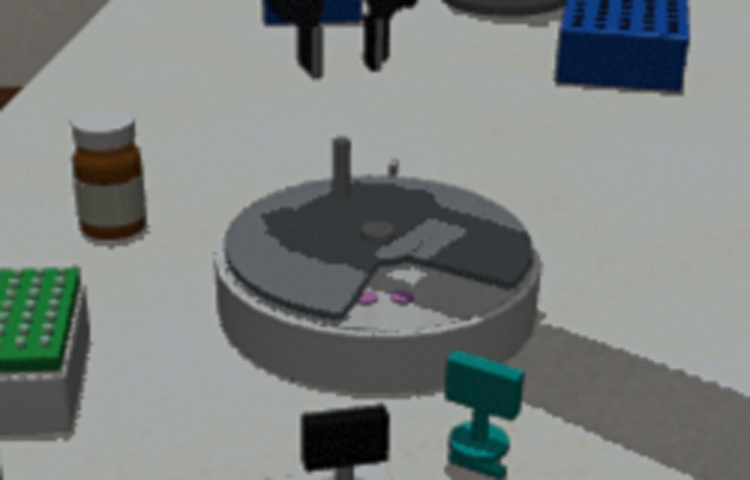

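The open fingers, centred near (343,75) in the crop, are directly above the post at (342,145). I'll descend and close them loosely round it.

Emit:
step_arm([
  [0.1,0,0,0.38,0],
  [0.1,0,0,0.38,0],
  [0.1,0,0,0.38,0],
  [0.1,0,0,0.38,0],
  [0.1,0,0,0,0],
  [0.45,0,0,0,0],
  [0.45,0,0,0,0],
  [0.45,0,0,0,0],
  [0.45,0,0,0,0],
  [0.45,0,0,0,0],
])

```text
t: 3.9
tool_pos: [567.7, -189.2, 74.9]
ee_rot: [-180.0, -0.0, -63.0]
contact_force: [-0.2, 0.1, -0.8]
grip_width: 23.2
```

```bash
python3 - <<'E'
from h import *
H=np.array([535.3,-122.5]);seg=[]
for i in range(1,31):
    a=-63+(90-(-63))*i/30 
    seg.append((H[0]+75*np.cos(np.radians(a)),H[1]+75*np.sin(np.radians(a)),75,a,0.45,1))
plan([tuple(map(float,s)) for s in seg])
E
```

```text
Traceback (most recent call last):
  File "h.py", line 25, in plan
    for i in range(1,n+1):
             ~~~~~^^^^^^^
TypeError: 'float' object cannot be interpreted as an integer
```

Emit:
step_arm([
  [0.45,-0.006,-0.133,0,-0.742],
  [0.45,-0.006,-0.133,0,-0.742],
  [0.45,-0.006,-0.133,0,-0.742],
  [0.45,-0.006,-0.133,0,-0.742],
  [0.45,-0.006,-0.133,0,-0.742],
  [0.45,-0.006,-0.133,0,-0.742],
  [0.45,-0.006,-0.133,0,-0.742],
  [0.45,-0.006,-0.133,0,-0.742],
  [0.45,-0.006,-0.133,0,-0.742],
  [0.45,-0.006,-0.133,0,-0.742],
])

```text
t: 5.15
tool_pos: [607.1, -138.3, 74.9]
ee_rot: [180.0, -0.1, -11.8]
contact_force: [0.2, -1.4, -0.1]
grip_width: 23.6
```

Emit:
step_arm([
  [0.45,-0.006,-0.133,0,-0.742],
  [0.45,-0.006,-0.133,0,-0.742],
  [0.45,-0.006,-0.133,0,-0.742],
  [0.45,-0.006,-0.133,0,-0.742],
  [0.45,-0.006,-0.133,0,-0.742],
  [0.45,-0.006,-0.133,0,-0.742],
  [0.45,-0.006,-0.133,0,-0.742],
  [0.45,-0.006,-0.133,0,-0.742],
  [0.45,-0.006,-0.133,0,-0.742],
  [0.45,-0.006,-0.133,0,-0.742],
])

```text
t: 6.4
tool_pos: [592.2, -75.5, 75.1]
ee_rot: [179.9, -0.1, 39.2]
contact_force: [0.8, -0.0, 0.1]
grip_width: 23.5
```

```bash
python3 - <<'E'
from h import *
s=env.state();H=np.array([535.3,-122.5]);d=s['tool_pos'][:2]-H
print(np.hypot(*d),np.degrees(np.arctan2(d[1],d[0])),s['ee_rot'],s['contact_force'],s['tool_pos'])
E
```

```text
73.79948149028309 39.606484566052664 [ 1.79923173e+02 -5.16281241e-02  3.92198644e+01] [ 0.77484955 -0.00106499  0.12821991] [592.15815341 -75.45200473  75.12843039]
```

Emit:
step_arm([
  [0.45,-0.006,-0.13,0,-0.73],
  [0.45,-0.006,-0.13,0,-0.73],
  [0.45,-0.006,-0.13,0,-0.73],
  [0.45,-0.006,-0.13,0,-0.73],
  [0.45,-0.006,-0.13,0,-0.73],
  [0.45,-0.006,-0.13,0,-0.73],
  [0.45,-0.006,-0.13,0,-0.73],
  [0.45,-0.006,-0.13,0,-0.73],
  [0.45,-0.006,-0.13,0,-0.73],
  [0.45,-0.006,-0.13,0,-0.73],
])

```text
t: 7.65
tool_pos: [535.2, -48.0, 75.1]
ee_rot: [179.9, -0.0, 89.4]
contact_force: [0.4, -0.3, -0.5]
grip_width: 23.7
```

Emit:
step_arm([
  [0.6,0,0,0,0],
  [0.6,0,0,0,0],
  [0.64,0,0,0,0],
  [0.64,0,0,0,0],
  [0.64,0,0,0,0],
  [0.2,0,0,0,0],
  [0.2,0,0,0,0],
  [0.2,0,0,0,0],
  [0.2,0,0,-0.4,0],
  [0.2,0,0,-0.5,0],
], force=20)

```text
t: 8.9
tool_pos: [534.2, -47.9, 119.6]
ee_rot: [-179.9, -0.0, 89.2]
contact_force: [0.4, -0.6, -0.3]
grip_width: 34.0
```

```bash
python3 - <<'E'
from h import *
s=env.state();H=np.array([535.3,-122.5]);d=s['tool_pos'][:2]-H
print(s['tool_pos'],s['qpos'],s['ee_rot'])
# next: above key. grip yaw ~20: tool x along the grip
for yw in(20,-160): 
    print(yw); plan([(523.5,152,165,yw,-0.3,12)])
E
```

```text
[534.23981173 -47.92050819 119.63996213] [-1.72429419e+01  6.54461296e+00  1.10396569e+02 -1.34585257e-03
  6.31690881e+01 -1.64823237e+01] [-1.79893921e+02 -3.01352461e-02  8.92399625e+01]
20
[[-0.3, np.float64(0.33), np.float64(-0.02), np.float64(-0.08), np.float64(0.84)], [-0.3, np.float64(0.33), np.float64(-0.06), np.float64(-0.07), np.float64(0.84)], [-0.3, np.float64(0.32), np.float64(-0.09), np.float64(-0.08), np.float64(0.84)], [-0.3, np.float64(0.32), np.float64(-0.12), np.float64(-0.07), np.float64(0.84)], [-0.3, np.float64(0.29), np.float64(-0.15), np.float64(-0.08), np.float64(0.84)], [-0.3, np.float64(0.28), np.float64(-0.18), np.float64(-0.07), np.float64(0.84)], [-0.3, np.float64(0.26), np.float64(-0.21), np.float64(-0.08), np.float64(0.83)], [-0.3, np.float64(0.24), np.float64(-0.23), np.float64(-0.07), np.float64(0.84)], [-0.3, np.float64(0.22), np.float64(-0.26), np.float64(-0.08), np.float64(0.84)], [-0.3, np.float64(0.19), np.float64(-0.27), np.float64(-0.08), np.float64(0.84)]]
[[-0.3, np.float64(0.16), np.float64(-0.29), np.float64(-0.07), np.float64(0.84)], [-0
[... 881 characters left out ...]
oat64(-0.08), np.float64(3.02)], [-0.3, np.float64(-0.29), np.float64(-0.17), np.float64(-0.07), np.float64(3.02)], [-0.3, np.float64(-0.33), np.float64(-0.06), np.float64(-0.08), np.float64(3.02)], [-0.3, np.float64(-0.33), np.float64(0.06), np.float64(-0.08), np.float64(3.02)]]
[[-0.3, np.float64(-0.28), np.float64(0.17), np.float64(-0.07), np.float64(3.02)], [-0.3, np.float64(-0.2), np.float64(0.27), np.float64(-0.08), np.float64(3.02)], [-0.3, 0, 0, 0, 0], [-0.3, 0, 0, 0, 0], [-0.3, 0, 0, 0, 0], [-0.3, 0, 0, 0, 0], [-0.3, 0, 0, 0, 0], [-0.3, 0, 0, 0, 0], [-0.3, 0, 0, 0, 0], [-0.3, 0, 0, 0, 0]]
max [0.3  0.33 0.33 0.08 3.03] end [523.20368588 151.97941189 165.13996213] -159.99667834486053
```

```bash
python3 - <<'E'
from h import *
plan([(430,25,185,20,-0.3,10)])
E
```

```text
[[-0.3, np.float64(0.14), np.float64(-0.21), np.float64(-0.13), np.float64(1.01)], [-0.3, np.float64(0.12), np.float64(-0.23), np.float64(-0.13), np.float64(1.0)], [-0.3, np.float64(0.09), np.float64(-0.24), np.float64(-0.13), np.float64(1.01)], [-0.3, np.float64(0.06), np.float64(-0.24), np.float64(-0.13), np.float64(1.01)], [-0.3, np.float64(0.03), np.float64(-0.26), np.float64(-0.13), np.float64(1.01)], [-0.3, np.float64(0.0), np.float64(-0.25), np.float64(-0.13), np.float64(1.0)], [-0.3, np.float64(-0.04), np.float64(-0.25), np.float64(-0.14), np.float64(1.01)], [-0.3, np.float64(-0.06), np.float64(-0.25), np.float64(-0.13), np.float64(1.01)], [-0.3, np.float64(-0.09), np.float64(-0.24), np.float64(-0.13), np.float64(1.0)], [-0.3, np.float64(-0.12), np.float64(-0.22), np.float64(-0.13), np.float64(1.01)]]
max [0.3  0.14 0.26 0.14 1.01] end [430.01898138  25.02356137 185.13996213] 20.003742573438917
```

Emit:
step_arm([
  [-0.3,0.14,-0.21,-0.13,1.0],
  [-0.3,0.12,-0.23,-0.13,1.0],
  [-0.3,0.09,-0.24,-0.13,1.0],
  [-0.3,0.06,-0.24,-0.13,1.0],
  [-0.3,0.03,-0.26,-0.13,1.0],
  [-0.3,0,-0.25,-0.13,1.0],
  [-0.3,-0.04,-0.25,-0.14,1.0],
  [-0.3,-0.06,-0.25,-0.13,1.0],
  [-0.3,-0.09,-0.24,-0.13,1.0],
  [-0.3,-0.12,-0.22,-0.13,1.0],
])

```text
t: 10.15
tool_pos: [429.9, 24.7, 185.5]
ee_rot: [-180.0, 0.0, 20.3]
contact_force: [0.3, -0.6, 0.9]
grip_width: 55.6
```

```bash
python3 - <<'E'
from h import *
im=read_camera('top')[:,:,::-1];im2=read_camera('side')[:,:,::-1]
cv2.imwrite('pics/raw_t2.png',im);cv2.imwrite('pics/raw_s2.png',im2)
a=cv2.resize(im[175:325,330:490],None,fx=3.5,fy=3.5,interpolation=cv2.INTER_CUBIC)
b=cv2.resize(im[205:265,225:275],None,fx=4,fy=4,interpolation=cv2.INTER_CUBIC)
c=cv2.resize(im2[225:315,305:380],None,fx=3.2,fy=3.2,interpolation=cv2.INTER_CUBIC)
o=np.zeros((600,800,3),np.uint8);o[:a.shape[0],:a.shape[1]]=a;o[:240,560:760]=b;o[250:250+c.shape[0],560:560+c.shape[1]]=c
cv2.imwrite('pics/c2.png',np.clip(o*1.4,0,255).astype(np.uint8))
E
```

```text
(no output)
```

View pics/c2.png

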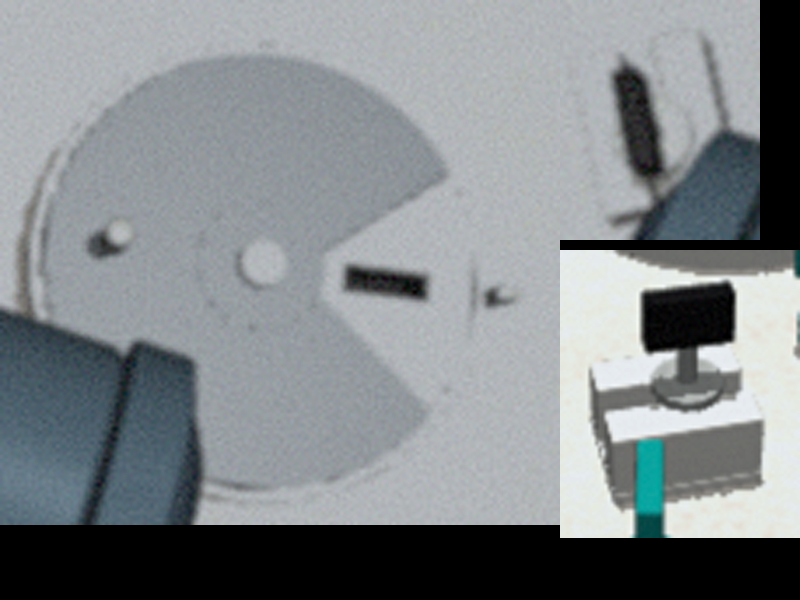

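The crop shows the opening centred over the dark slot: slot corners are (346,265) to (428,299), the fin is at (500,294) and the post at (118,235). The key is undisturbed in its stand. Next I'll fit the slot and grip numerically.

```bash
python3 - <<'E'
from h import *
from scipy.optimize import minimize
g=cv2.cvtColor(cv2.imread('pics/raw_t2.png'),cv2.COLOR_BGR2GRAY).astype(float)
g8=cv2.resize(g,None,fx=8,fy=8,interpolation=cv2.INTER_LINEAR)
x0,x1,y0,y1=424,456,246,265
m=np.zeros(g8.shape,np.uint8);m[y0*8:y1*8,x0*8:x1*8]=(g8[y0*8:y1*8,x0*8:x1*8]<85)
cs=max(cv2.findContours(m,0,1)[0],key=cv2.contourArea)[:,0]
W=np.array([px2w('top',((u+.5)/8-.5,(v+.5)/8-.5),45)[:2] for u,v in cs]).astype(np.float32)
print('slot',cv2.minAreaRect(W))
def box(p):
    x,y,a=p;a=np.radians(a);c,s=np.cos(a),np.sin(a)
    return [[x+c*i*22-s*j*6,y+s*i*22+c*j*6,83+k*15] for i in(-1,1) for j in(-1,1) for k in(-1,1)]
M={}
for n,f,r,th in(('top','raw_top0.png',(232,215,262,257),60),('side','raw_side0.png',(325,228,365,257),45)):
    g=cv2.cvtColor(cv2.imread('pics/'+f),cv2.COLOR_BGR2GRAY)
    g8=cv2.resize(g,None,fx=8,fy=8,interpolation=cv2.INTER_LINEAR)
    m=np.zeros(g8.shape,np.uint8);s=np.s_[r[1]*8:r[3]*8,r[0]*8:r[2]*8];m[s]=g8[s]<th
    k,l,st,_=cv2.connectedComponentsWithStats(m);i=1+np.argmax(st[1:,4]);m=(l==i).astype(np.uint8)
    m=cv2.morphologyEx(m,cv2.MORPH_OPEN,np.ones((29,29)));m=cv2.morphologyEx(m,cv2.MORPH_CLOSE,np.ones((25,25)));print(n,st[i]/8);M[n]=m
def iou(n,p):
    h=cv2.convexHull(((w2px(n,box(p))+.5)*8-.5).astype(np.float32)).astype(np.int32)
    q=np.zeros_like(M[n]);cv2.fillConvexPoly(q,h,1);return (q&M[n]).sum()/(q|M[n]).sum()
for names in(('top','side'),('top',),('side',)):
    r=minimize(lambda p:-sum(iou(n,p) for n in names),[523,151,19],method='Nelder-Mead',options=dict(initial_simplex=[[523,151,19],[528,151,19],[523,156,19],[523,151,27]]))
    print(names,r.x,r.fun,[iou(n,r.x) for n in M])
H=np.array([535.3,-122.5])
# post & nut now (crop coordinates /3.5)
print('post',px2w('top',(330+120/3.5-.4,175+234/3.5-.4),101),'nut',px2w('top',(330+264/3.5-.4,175+262/3.5-.4),63))
E
```

```text
slot ((533.9422607421875, -186.77442932128906), (41.817138671875, 13.291037559509277), 89.10778045654297)
top [ 238.5    221.375   13.      30.25  1731.625]
side [ 331.125  235.625   28.375   21.125 4059.75 ]
('top', 'side') [522.78440509 153.45405497  19.99959673] -1.6005243267877185 [np.float64(0.7910792560123208), np.float64(0.8094450707753977)]
('top',) [522.51598022 153.58564321  21.73425822] -0.7985409316510196 [np.float64(0.7985409316510196), np.float64(0.8105579937304075)]
('side',) [524.48898432 154.61512044   8.76591271] -0.8244200866683661 [np.float64(0.6690069135537811), np.float64(0.8244200866683661)]
post [534.84761284 -46.67343142 101.        ] nut [ 534.57365967 -121.88347497   63.        ]
```

```bash
python3 - <<'E'
from h import *
plan([(522.8,153.5,140,20,-0.1,7),(522.8,153.5,65,20,-0.1,6),(522.8,153.5,65,20,0.9,7)])
E
```

```text
[[-0.1, np.float64(0.38), np.float64(-0.25), np.float64(0.13), np.float64(0.01)], [-0.1, np.float64(0.37), np.float64(-0.25), np.float64(0.13), np.float64(0.01)], [-0.1, np.float64(0.38), np.float64(-0.26), np.float64(0.13), np.float64(0.01)], [-0.1, np.float64(0.38), np.float64(-0.25), np.float64(0.13), np.float64(0.02)], [-0.1, np.float64(0.37), np.float64(-0.25), np.float64(0.13), np.float64(0.01)], [-0.1, np.float64(0.38), np.float64(-0.26), np.float64(0.14), np.float64(0.01)], [-0.1, np.float64(0.37), np.float64(-0.25), np.float64(0.13), np.float64(0.01)], [-0.1, np.float64(0.0), np.float64(0.0), np.float64(0.25), np.float64(0.0)], [-0.1, np.float64(0.0), np.float64(0.0), np.float64(0.25), np.float64(0.0)], [-0.1, np.float64(0.0), np.float64(0.0), np.float64(0.25), np.float64(0.0)]]
[[-0.1, np.float64(0.0), np.float64(0.0), np.float64(0.25), np.float64(0.0)], [-0.1, np.float64(0.0), np.float64(0.0), np.float64(0.25), np.float64(0.0)], [-0.1, np.float64(0.0), np.float64(0.0), np.float64(0.25), np.float64(0.0)], [0.9, np.float64(0.0), np.float64(0.0), np.float64(0.0), np.float64(0.0)], [0.9, np.float64(0.0), np.float64(0.0), np.float64(0.0), np.float64(0.0)], [0.9, np.float64(0.0), np.float64(0.0), np.float64(0.0), np.float64(0.0)], [0.9, np.float64(0.0), np.float64(0.0), np.float64(0.0), np.float64(0.0)], [0.9, np.float64(0.0), np.float64(0.0), np.float64(0.0), np.float64(0.0)], [0.9, np.float64(0.0), np.float64(0.0), np.float64(0.0), np.float64(0.0)], [0.9, np.float64(0.0), np.float64(0.0), np.float64(0.0), np.float64(0.0)]]
max [0.9  0.38 0.26 0.25 0.02] end [522.77678533 153.47387463  64.83727565] 19.991695597539028
```

First stop above the key (z about 140) for a look from close by.

Emit:
step_arm([
  [-0.1,0.38,-0.25,0.13,0.01],
  [-0.1,0.37,-0.25,0.13,0.01],
  [-0.1,0.38,-0.26,0.13,0.01],
  [-0.1,0.38,-0.25,0.13,0.01],
  [-0.1,0.37,-0.25,0.13,0.01],
  [-0.1,0.38,-0.26,0.14,0.01],
  [-0.1,0.37,-0.25,0.13,0.01],
  [-0.1,0,0,0,0],
  [-0.1,0,0,0.2,0],
  [-0.1,0,0,0.2,0],
])

```text
t: 11.5
tool_pos: [522.7, 152.4, 118.6]
ee_rot: [180.0, 0.0, 20.0]
contact_force: [-0.3, 0.1, -0.2]
grip_width: 46.6
```

```bash
python3 - <<'E'
from h import *
s=env.state();print(s['tool_pos'],s['ee_rot'])
snap('side','s3.png',(290,160,410,310),4)
p=s['tool_pos'];print('TCP px crop',(w2px('side',[p,[p[0],p[1],83],[522.8,153.5,83]])-[290,160])*4)
E
```

```text
[522.69595188 152.41957589 118.5771758 ] [1.79999410e+02 1.64530069e-02 1.99921308e+01]
TCP px crop [[223.79275926 260.93457465]
 [222.64559305 339.06500552]
 [222.03126127 340.72023388]]
```

View pics/s3.png

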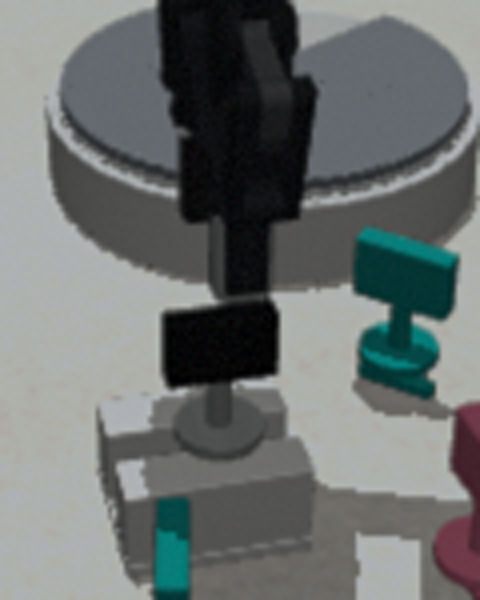

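Grip centre is at (221,343) and the TCP projects to (222,339), so they're aligned. Descending and closing.

Emit:
step_arm([
  [-0.1,0,0,0.27,0],
  [-0.1,0,-0.02,0.27,0],
  [-0.1,0,0,0.27,0],
  [-0.1,0,0,0.26,0],
  [-0.1,0,0,0,0],
  [0.5,0,0,0,0],
  [0.5,0,0,0,0],
  [0.9,0,0,0,0],
  [0.9,0,0,0,0],
  [0.9,0,0,0,0],
], force=50)

```text
t: 12.8
tool_pos: [523.0, 154.1, 66.2]
ee_rot: [180.0, -0.0, 20.0]
contact_force: [-0.2, 0.3, 1.6]
grip_width: 11.4
```

Emit:
step_arm([
  [0.9,0,0,0,0],
  [0.9,0,0,0,0],
  [0.9,0,0,-0.2,0],
  [0.9,0,0,-0.3,0],
  [0.9,0,0,-0.5,0],
  [0.9,0,0,-0.5,0],
  [0.9,0,0,-0.5,0],
  [0.9,0,0,-0.2,0],
  [0.9,0,0,0,0],
  [0.9,0,0,0,0],
])

```text
t: 14.05
tool_pos: [522.0, 153.9, 174.6]
ee_rot: [-180.0, 0.1, 20.0]
contact_force: [-0.1, -0.1, -1.2]
grip_width: 11.3
```

```bash
python3 - <<'E'
from h import *
s=env.state();print(s['tool_pos'],s['ee_rot'],s['grip_width'],s['contact_force'])
plan([(533.9,-186.8,s['tool_pos'][2],89.1,0.9,16)])
E
```

```text
[521.95994011 153.89777866 174.64504459] [-1.79967548e+02  1.13004630e-01  2.00018704e+01] 11.28463141053616 [-0.05999229 -0.06647929 -1.18097566]
[[0.9, np.float64(-0.13), np.float64(0.41), np.float64(0.0), np.float64(-0.63)], [0.9, np.float64(-0.16), np.float64(0.39), np.float64(0.0), np.float64(-0.63)], [0.9, np.float64(-0.19), np.float64(0.38), np.float64(0.0), np.float64(-0.62)], [0.9, np.float64(-0.22), np.float64(0.37), np.float64(0.0), np.float64(-0.63)], [0.9, np.float64(-0.25), np.float64(0.34), np.float64(0.0), np.float64(-0.63)], [0.9, np.float64(-0.27), np.float64(0.33), np.float64(0.0), np.float64(-0.63)], [0.9, np.float64(-0.3), np.float64(0.31), np.float64(0.0), np.float64(-0.63)], [0.9, np.float64(-0.31), np.float64(0.28), np.float64(0.0), np.float64(-0.62)], [0.9, np.float64(-0.34), np.float64(0.26), np.float64(0.0), np.float64(-0.63)], [0.9, np.float64(-0.36), np.float64(0.23), np.float64(0.0), np.float64(-0.63)]]
[[0.9, np.float64(-0.37), np.float64(0.21), np.float64(0.0), np.float64(-0.63)], [0.9, np.float64(-0.39), np.float64(0.18), np.float64(0.0), np.float64(-0.63)], [0.9, np.float64(-0.4), np.float64(0.14), np.float64(0.0), np.float64(-0.63)], [0.9, np.float64(-0.41), np.float64(0.12), np.float64(0.0), np.float64(-0.62)], [0.9, np.float64(-0.42), np.float64(0.08), np.float64(0.0), np.float64(-0.63)], [0.9, np.float64(-0.42), np.float64(0.06), np.float64(0.0), np.float64(-0.63)], [0.9, 0, 0, 0, 0], [0.9, 0, 0, 0, 0], [0.9, 0, 0, 0, 0], [0.9, 0, 0, 0, 0]]
max [0.9  0.42 0.41 0.   0.63] end [ 533.96928542 -186.74975686  174.64504459] 89.1005805024551
```

Emit:
step_arm([
  [0.9,-0.13,0.41,0,-0.63],
  [0.9,-0.16,0.39,0,-0.63],
  [0.9,-0.19,0.38,0,-0.62],
  [0.9,-0.22,0.37,0,-0.63],
  [0.9,-0.25,0.34,0,-0.63],
  [0.9,-0.27,0.33,0,-0.63],
  [0.9,-0.3,0.31,0,-0.63],
  [0.9,-0.31,0.28,0,-0.62],
  [0.9,-0.34,0.26,0,-0.63],
  [0.9,-0.36,0.23,0,-0.63],
])

```text
t: 15.3
tool_pos: [529.2, -59.3, 174.4]
ee_rot: [-179.9, 0.0, 63.3]
contact_force: [0.4, 0.7, -1.1]
grip_width: 11.0
```

Emit:
step_arm([
  [0.9,-0.37,0.21,0,-0.63],
  [0.9,-0.39,0.18,0,-0.63],
  [0.9,-0.4,0.14,0,-0.63],
  [0.9,-0.41,0.12,0,-0.62],
  [0.9,-0.42,0.08,0,-0.63],
  [0.9,-0.42,0.06,0,-0.63],
  [0.9,0,0,0,0],
  [0.9,0,0,0.5,0],
  [0.9,0,0,0.5,0],
  [0.9,0,0,0,0],
])

```text
t: 16.55
tool_pos: [532.8, -184.8, 122.8]
ee_rot: [-179.7, -0.2, 89.1]
contact_force: [-0.6, -0.2, -1.2]
grip_width: 11.6
```

```bash
python3 - <<'E'
from h import *
s=env.state();print(s['tool_pos'],s['ee_rot'],s['grip_width'],s['contact_force'])
p=s['tool_pos']
im=read_camera('top')[:,:,::-1];im2=read_camera('side')[:,:,::-1]
cv2.imwrite('pics/raw_t4.png',im);cv2.imwrite('pics/raw_s4.png',im2)
a=cv2.resize(im[205:305,400:480],None,fx=5,fy=5,interpolation=cv2.INTER_CUBIC)
b=cv2.resize(im2[110:210,325:405],None,fx=5,fy=5,interpolation=cv2.INTER_CUBIC)
cv2.imwrite('pics/c4.png',np.clip(np.hstack([a,b])*1.5,0,255).astype(np.uint8))
gz=p[2]+16.8; foot=gz-61
P=[[p[0],p[1],gz],[p[0],p[1],foot],[p[0],p[1]-18,foot],[p[0],p[1]+18,foot],[533.9,-186.8,45],[p[0],p[1]+22,gz-15],[p[0],p[1]-22,gz-15]]
print('top',((w2px('top',P)-[400,205])*5).round().tolist());print('side',((w2px('side',P)-[325,110])*5+[400,0]).round().tolist())
E
```

```text
[ 532.78915069 -184.80736556  122.8490478 ] [-179.67707187   -0.19809681   89.09610478] 11.570240786826393 [-0.58436536 -0.20410713 -1.18243824]
top [[272.0, 226.0], [219.0, 245.0], [272.0, 251.0], [166.0, 239.0], [199.0, 251.0], [189.0, 223.0], [327.0, 239.0]]
side [[575.0, 105.0], [571.0, 235.0], [575.0, 219.0], [567.0, 252.0], [567.0, 301.0], [570.0, 156.0], [579.0, 120.0]]
```

View pics/c4.png

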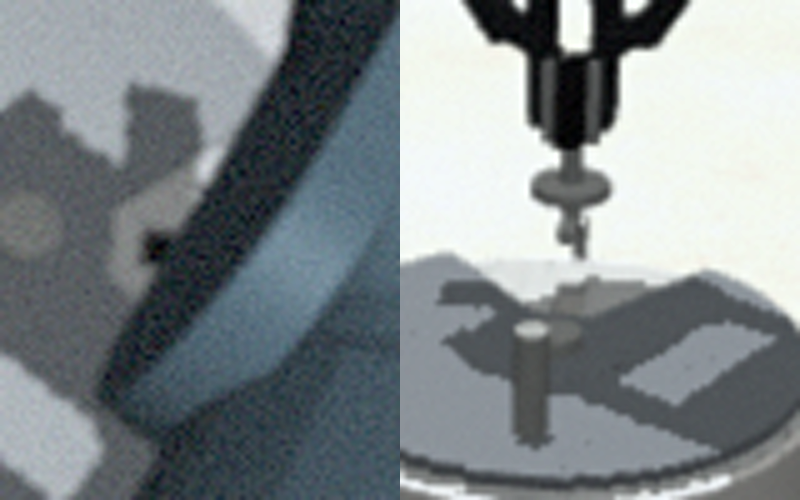

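Emit:
step_arm([
  [0.9,0,0,0,0],
  [0.9,0,0,0,0],
  [0.9,0,0,0,0],
  [0.9,0,0,0,0],
  [0.9,0,0,0,0],
  [0.9,0,0,0,0],
  [0.9,0,0,0,0],
  [0.9,0,0,0,0],
  [0.9,0,0,0,0],
  [0.9,0,0,0,0],
])

```text
t: 17.9
tool_pos: [534.7, -186.6, 125.8]
ee_rot: [-180.0, -0.0, 89.1]
contact_force: [0.6, -0.1, -1.8]
grip_width: 11.4
```

```bash
python3 - <<'E'
from h import *
s=env.state();print(s['tool_pos'],s['ee_rot'],s['grip_width'])
p=s['tool_pos'];im=read_camera('side')[:,:,::-1];cv2.imwrite('pics/raw_s5.png',im)
S=12;o=np.array([340,130]);a=np.clip(cv2.resize(im[o[1]:o[1]+48,o[0]:o[0]+32],None,fx=S,fy=S,interpolation=cv2.INTER_CUBIC)*1.4,0,255).astype(np.uint8)
b=a.copy();yw=np.radians(s['ee_rot'][2]);u=np.array([np.cos(yw),np.sin(yw)]);v=np.array([-u[1],u[0]])
f=p[2]+16.8-61
def box(l,w,z0,z1,col):
    c=[[*(p[:2]+u*i*l/2+v*j*w/2),z] for i,j in((-1,-1),(1,-1),(1,1),(-1,1)) for z in(z0,z1)]
    q=((w2px('side',c)+.5-o)*S).astype(int)
    for i in range(4):
        for x,y in((2*i,2*i+1),(2*i,(2*i+2)%8),(2*i+1,(2*i+3)%8)): cv2.line(b,tuple(q[x]),tuple(q[y]),col,1)
box(36,8,f,f+8,(0,0,255));box(44,12,f+46,f+76,(0,255,0))
t=np.linspace(0,2*np.pi,40)
for z in(18,24): cv2.polylines(b,[((w2px('side',[[p[0]+18*np.cos(k),p[1]+18*np.sin(k),f+z] for k in t])+.5-o)*S).astype(np.int32)],True,(255,0,0),1)
cv2.imwrite('pics/c5.png',np.hstack([a,b]))
E
```

```text
[ 534.7342697  -186.6284365   125.76425097] [-1.79996472e+02 -3.88742571e-03  8.91054069e+01] 11.42615857081245
```

View pics/c5.png

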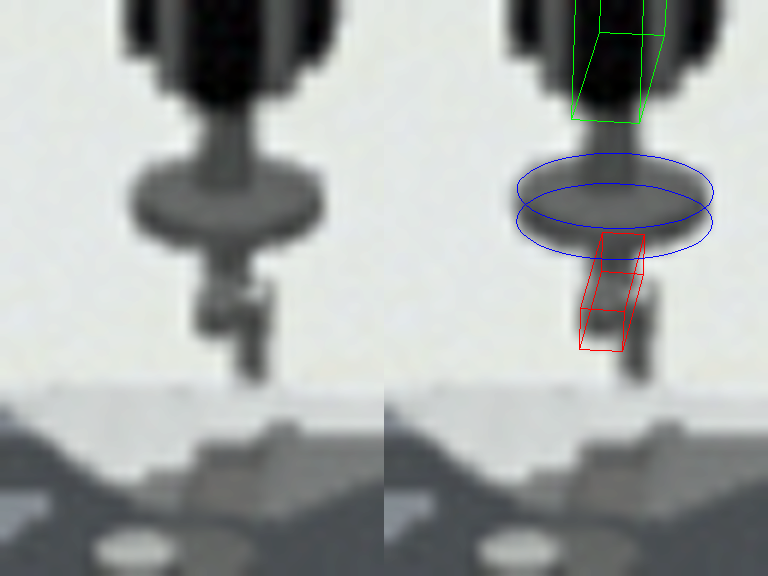

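The sliver at (255,330) is the steel fin behind the key. The key hangs upright, and its collar and bar match the predicted outlines within a pixel (about 2 mm). I'll descend slowly and watch the force.

Emit:
step_arm([
  [0.9,0,-0.016,0.1,0],
  [0.9,0,0,0.16,0],
  [0.9,0,0,0.16,0],
  [0.9,0,0,0.16,0],
  [0.9,0,0,0.1,0],
  [0.9,0,0,0.04,0],
  [0.9,0,0,0.04,0],
  [0.9,0,0,0.04,0],
  [0.9,0,0,0,0],
  [0.9,0,0,0,0],
])

```text
t: 19.2
tool_pos: [534.0, -186.7, 85.9]
ee_rot: [180.0, 0.0, 89.1]
contact_force: [0.0, 0.2, -1.6]
grip_width: 11.2
```

```bash
python3 - <<'E'
from h import *
s=env.state();print(s['tool_pos'],s['ee_rot'],s['grip_width'],s['contact_force'],s['torque'])
E
```

```text
[ 534.02994132 -186.69171163   85.93008124] [1.79987105e+02 7.68962321e-03 8.91051400e+01] 11.154225926644997 [ 0.02752774  0.1886453  -1.64761036] [0.00668517 0.00955765 0.01061037]
```

Foot at about 41.7 mm, below the deck top, with no contact force, so the toggle has entered the slot. Continuing.

Emit:
step_arm([
  [0.9,0,0,0.04,0],
  [0.9,0,0,0.04,0],
  [0.9,0,0,0.04,0],
  [0.9,0,0,0.04,0],
  [0.9,0,0,0.04,0],
  [0.9,0,0,0.04,0],
  [0.9,0,0,0.03,0],
  [0.9,0,0,0,0],
  [0.9,0,0,0,0],
  [0.9,0,0,0,0],
])

```text
t: 20.45
tool_pos: [534.0, -186.7, 72.4]
ee_rot: [180.0, 0.0, 89.1]
contact_force: [-0.8, -0.0, -1.1]
grip_width: 11.2
```

Emit:
step_arm([
  [0.9,0,0,0.01,0],
  [0.9,0,0,0.01,0],
  [0.9,0,0,0.01,0],
  [0.9,0,0,0.01,0],
  [0.9,0,0,0,0],
  [0.9,0,0,0,0],
  [0.9,0,0,0,0],
  [0.9,0,0,0,0],
  [0.9,0,0,0,0],
  [0.9,0,0,0,0],
])

```text
t: 21.7
tool_pos: [534.0, -186.7, 71.2]
ee_rot: [-180.0, -0.0, 89.1]
contact_force: [-2.8, 2.0, 6.1]
grip_width: 11.0
```

Contact (about 7 N) came exactly where expected, at TCP z 71.2, so the collar is on the deck. Now the quarter turn, easing up by half a millimetre.

Emit:
step_arm([
  [0.9,0,0,-0.02,0],
  [0.9,0,0,0,0.8],
  [0.9,0,0,0,0.8],
  [0.9,0,0,0,0.8],
  [0.9,0,0,0,0.8],
  [0.9,0,0,0,0.8],
  [0.9,0,0,0,0.8],
  [0.9,0,0,0,0.8],
  [0.9,0,0,0,0.8],
  [0.9,0,0,0,0.8],
])

```text
t: 22.95
tool_pos: [534.2, -186.6, 71.2]
ee_rot: [180.0, -0.0, 39.4]
contact_force: [0.2, 0.9, -1.0]
grip_width: 11.4
```

Emit:
step_arm([
  [0.9,0,0,0,0.8],
  [0.9,0,0,0,0.8],
  [0.9,0,0,0,0.8],
  [0.9,0,0,0,0.8],
  [0.9,0,0,0,0.8],
  [0.9,0,0,0,0.8],
  [0.9,0,0,0,0.8],
  [0.9,0,0,0.02,0.3],
  [0.9,0,0,0,0],
  [0.9,0,0,0,0],
])

```text
t: 24.2
tool_pos: [534.5, -186.8, 71.1]
ee_rot: [180.0, -0.1, -0.9]
contact_force: [-1.1, 1.7, 4.5]
grip_width: 11.4
```

Emit:
step_arm([
  [0.6,0,0,0,0],
  [0.5,0,0,0,0],
  [0.4,0,0,0,0],
  [0.2,0,0,0,0],
  [0.2,0,0,0,0],
  [0.2,0,0,0,0],
  [0.2,0,0,-0.2,0],
  [0.2,0,0,-0.4,0],
  [0.2,0,0,-0.5,0],
  [0.2,0,0,-0.5,0],
])

```text
t: 25.45
tool_pos: [534.4, -186.9, 152.9]
ee_rot: [179.9, -0.1, -1.0]
contact_force: [0.1, -0.4, 0.5]
grip_width: 34.4
```

Emit:
step_arm([
  [0.2,0,0,-0.4,0],
  [0.2,0,0,-0.2,0],
  [0.2,-0.5,0.2,0,0],
  [0.2,-0.6,0.3,0,0],
  [0.2,-0.6,0.5,0,0],
  [0.2,-0.6,0.6,0,0],
  [0.2,0,0.6,0,0],
  [0.2,0,0.6,0,0],
  [0.2,0,0.3,0,0],
  [0.2,0,0,0,0],
])

```text
t: 26.7
tool_pos: [416.2, -339.9, 180.0]
ee_rot: [-179.9, 0.0, -1.0]
contact_force: [-0.5, 0.9, 0.2]
grip_width: 34.1
```

```bash
python3 - <<'E'
from h import *
s=env.state();print(s['tool_pos'],s['qvel'].round(1),s['grip_width'],s['contact_force'])
im=read_camera('top')[:,:,::-1];im2=read_camera('side')[:,:,::-1]
cv2.imwrite('pics/raw_t6.png',im);cv2.imwrite('pics/raw_s6.png',im2)
a=cv2.resize(im[190:310,340:480],None,fx=2.85,fy=2.85,interpolation=cv2.INTER_CUBIC)
b=cv2.resize(im2[130:250,285:425],None,fx=2.85,fy=2.85,interpolation=cv2.INTER_CUBIC)
cv2.imwrite('pics/c6.png',np.clip(np.hstack([a,b])*1.4,0,255).astype(np.uint8))
P=[[533.9,-186.8,88],[555.9,-186.8,103],[511.9,-186.8,103],[533.9,-186.8,103]]
print(((w2px('top',P)-[340,190])*2.85).round(),((w2px('side',P)-[285,130])*2.85+[399,0]).round())
E
```

```text
[ 416.20613006 -339.85690707  180.01364526] [ 1.3 -1.1  1.3  0.3  0.2  0.2] 34.11438067266989 [-0.47799966  0.85153039  0.16785876]
[[304. 179.]
 [313. 139.]
 [309. 215.]
 [311. 177.]] [[610.  65.]
 [582.  45.]
 [639.  48.]
 [610.  47.]]
```

View pics/c6.png

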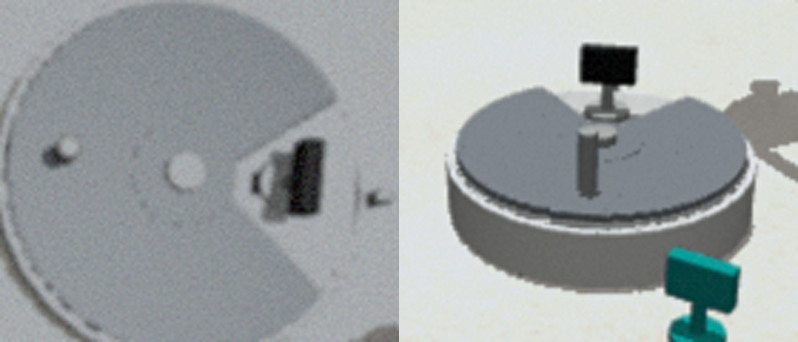

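The key stands upright in the slot with its grip across it. In the top view it is at (308,177) against a predicted (311,177), and in the side view it spans 581–637 as predicted. The opening is still centred and the arm is clear, so I'm handing in.

```bash
python3 -c "
from workcell import env
print(env.close_job(), env.state()['t'])"
```

```text
the job is handed in; nothing more can be done
the job is handed in; nothing more can be done
```

I turned the cover about 153° anticlockwise by its post until the opening was over the slot. Then I took the black T-key from its stand, lowered it until the collar met the deck, gave it a quarter turn and let go. The job was handed in after about 27 of the 67 s; it reported no verdict.

- **Key in the slot:** the collar met the deck with about 7 N at the expected height (TCP z 71.2 mm).
- **Quarter turn:** the tool ended at −0.9°, against a slot measured at 89.1°, so the toggle lies square across it.
- **Final pictures:** the key is upright with its grip across the slot and within about 2 mm of the predicted place. The opening is still centred, and the arm is clear and touching nothing.
- **Disagreement:** before insertion the side camera showed the key about one pixel (around 2 mm) off the prediction. That is within the calibration error, and the toggle went in with no contact force.
- **Not checked:** I took no final measurement of the tube rack, tip box or jar. The arm's path kept clear of all three.

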